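Take the hole gauge off its barbed hook and stand it in its block

ROBOT

A 6-joint arm with a two-finger parallel gripper is mounted at the origin on a cart in front of the work surface, level with it; the furniture and walls round the work are solid. World frame = base frame: x ahead of the robot, y to its left, z up, the work surface at z = 0. Lengths are in m, angles in rad, forces in N, time in s.
With the tool pointing down it reaches from about 0.3 to 0.85 m from the base axis. Payload 4.2 kg.
Tool frame: the origin (TCP) lies on the centre line of the jaws, within the pads' length; the fingertips stand 25 mm ahead of it and the grasp point (between the pads) lies 6 mm ahead of it (robot.tip_extent is the distance from the TCP to the fingertips, in m); z points along the fingers, y is the line along which they close (so a half turn about z gives the same grasp; the last joint's range is limited). The gripper opens to 91 mm and grips with 3 to 60 N. Pads are 32 mm wide; open, the fingers measure 118 mm over their backs; the gripper's body (76 mm by 178 mm) begins 60 mm behind the grasp point.
Start: joints at [1.318, 0.32, 1.565, -0, 1.257, -0.02], TCP at [0.133, 0.56, 0.211] pointing down, gripper open.
Joint ranges: [-3.11, 3.11], [-0.84, 2.01], [0.21, 2.61], [-1.34, 4.49], [0.05, 2.63], [-2.56, 2.56]. Speed limits (rad/s): [2.57, 2.57, 3.14, 3.14, 3.14, 3.14].

INTERFACE

Orientations are given as a unit quaternion [w, x, y, z].
In Python, from rig import robot, optics, hand_in gives the robot as it stands.
- The arm moves only by the shell command python3 -m crank 'ROWS'. ROWS is a JSON object whose key "deltas" holds a list of rows, 1 to 10 of them, each of 7 numbers: dx, dy, dz in m, then a rotation vector rx, ry, rz in rad, then the opening from 0.0 (shut) to 1.0 (fully open); each row shifts and turns the commanded pose from where the row before left it, along the tool's axes as they then stand; what a row does not reach is not made up. A row lasts 1/10 s, in which the tool goes at most 0.05 m and 0.15 rad, less where a joint would pass 70% of its speed; a pose out of reach is approached as far as the arm can. The fingers move at their own pace and stop on an object; the grip force is fixed at half the most. Time passes only in rows, so rows that do not move let the fingers close. It prints the time, the measured TCP pose, the force, the opening and the grip force at its end. Input that does not fit is refused with a message, and nothing moves.
- robot.state(): the state, without advancing time (a new reading comes with each control period).
- optics.capture(name): name is "scene" or "side" or "wrist"; returns a dict with "pixels" (480x640x3 uint8, red, green, blue), "depth" (480x640 float32, m along the optical axis (not along the pixel's ray), 0 where there is no reading), "mtx" (3x3 intrinsics, pixels), "distortion" ([k1, k2, p1, p2, k3] as OpenCV has them; the pictures are not rectified), "rvec" (rotation vector, rad) and "tvec" (3), from world to camera coordinates, as OpenCV has them; the wrist camera has in their place "hand_eye" (4x4, takes a point from camera to tool coordinates, whose origin is the TCP and whose axes are the flange's). Camera axes: x right, y down, z forward; pixel columns grow to the right and rows downward; lengths in m; the calibration is good to about 2 mm. A picture is of the moment at which its call begins: read the wrist's pose just before it.
- hand_in(): hands the job in; it is judged then, once.
The state is a dict: "t": time; "joints": joint angles; "joint_vel": joint speeds; "effort": joint torques, N m; "position": TCP position; "orientation": TCP orientation; "wrist_force": force on the tool from outside, world axes, zero at the start; "torque": the same for the moment, N m; "width": opening from 0.0 (shut) to 1.0 (fully open); "finger_force": force on a finger pad.
Only numpy, scipy, OpenCV 4.12 (cv2) and the standard library are available. Lean on these libraries where they do the work, as an engineer would, in place of code of your own. Each camera call takes 0.05 s, during which the arm holds its last target. There are 200 camera calls.

TASK

Take the steel hole gauge off the barbed hook of the stand and set it down upright in the slot of the wooden block, fully home, then let go of it. The hook's nose is springy and may be touched only lightly, with no more than about 0.7 kg of push or pull: raise the gauge, tilt it square to the drooping nose of the hook and ease it out over the barb, and seat it gently. Leave the other things on the bench where they are.

Things in the scene. Friction and masses are not known exactly. Their poses are not given: they have to be found in the camera images.
- gauge: Hole gauge hanging upright on the hook: steel plate 10 mm thick (x), about 0.24 kg, its two faces alike. Origin: centre of its bottom edge; z up the plate, y across its width. Lower plate 64 mm wide, z 0 to 55, with seven small holes; neck 46 mm wide, z 55 to 98, with the window; wooden grip above it.
- gauge_grip (a point): Middle of the gauge's dark wooden grip, at z = 122 mm on the gauge: 30 mm wide (y), 16 mm thick (x), z 97 to 138. Grasp it here from above across its 30 mm width, a finger on either side of the rod's plane. Axes as the gauge.
- gauge_window (a point): Centre of the gauge's window, at z = 71.5 mm on the gauge: a hole right through in x, 22 mm wide (y) and 29 mm high (z 57 to 86), upper corners filled off. The hook's rod passes through it, and at first the window's top edge rests on the rod's level part. Axes as the gauge.
- hook_stand: Gauge stand, fixed: grey base 150 x 100 x 16 mm, origin at the centre of its underside, z up. A 16 mm post at x = +46 mm, 188 mm high, carries a clamp boss and the hook, a steel rod 8 mm round: level at z = 155 mm from x = +24 to -30 in the plane y = 0, then a nose drooping outward (-x). More than 7 N on any of it is too much.
- bend (a point): Bend of the hook's rod (its centre line), on the stand at x = -30, z = 155 mm. From here the nose droops outward (-x) and down, by 0.28 to 0.72 rad below level: bent by hand, not measured, to be felt or seen. The nose springs: its outer end gives about 1 mm per 6 N up or down.
- barb (a point): Where the nose would end with mean droop and length (70 mm outward of and 38 below the bend); really it ends 74 to 86 mm from the bend along the nose. There a barb stands up square to the nose, its spike pointing back along the nose 12 mm. Nose underside to barb top: 27 mm; barb 6.5 mm wide.
- over_barb (a point): Same point as barb. To pass: the 29 mm window clears the 27 mm barb only with the plate square to the nose within about 8 degrees (gauge's top leaning outward by the nose's droop) and lifted until the window's bottom edge bears lightly on the nose's underside; then slide outward along the nose. An upright plate catches.
- gauge_block: Wooden block, fixed to the bench, 64 (x) x 104 (y) x 40 mm high; origin at the centre of its underside, z up. In its top a slot 13 mm wide (x) and 67 mm long (y), centred, with a small bevel at the mouth; its floor is at z = 12 mm, so the slot is 28 mm deep. The gauge's lower edge fits in it, plate upright, either way round.
- dowel: Wooden dowel, 10 mm diameter, 56 mm long, lying loose; leave alone. Origin under its middle.
- twist_drill: Steel twist drill, 12 mm diameter, 124 mm long, lying loose; leave alone. Origin under its middle.
- try_square: Engineer's try square, 103 x 80 x 15 mm, lying loose; leave alone. Origin at the centre of its underside.
- tin_dark: Dark tin, 70 mm diameter, 78 mm high, standing open; leave alone. Origin at the centre of its underside.

How it is judged:
By the outcome, as a careful person would: the job done as asked, in the order asked, and still so for the second after the job is handed in, with the robot touching nothing.
It also fails if it takes over 72 s, if anything falls off the work surface, if the arm or the gripper's body presses on something with over 40 N, if the wrist force passes 120 N, or if a joint passes its speed limit or range.

## Working session

There is one attempt and no reset: what is moved stays moved. The work goes in short steps, Python scripts to look and compute and a shell command to move; the robot and the scene stay as the last step left them, time stands still between calls to the robot, and variables do not carry over. Pictures are saved under pics/ and viewed, at most 13 in all, crops included, and the job is handed in when it is done.

```bash
ls; mkdir -p pics
cat > h.py <<'E'
import numpy as np, cv2
from rig import robot, optics
from scipy.spatial.transform import Rotation as R
def cap(n):
    s=robot.state(); c=optics.capture(n)
    if 'hand_eye' in c:
        T=np.eye(4); q=s['orientation']; T[:3,:3]=R.from_quat([q[1],q[2],q[3],q[0]]).as_matrix(); T[:3,3]=s['position']
        c['T']=T@c['hand_eye']
    else:
        M=np.eye(4); M[:3,:3]=cv2.Rodrigues(np.array(c['rvec'],float))[0]; M[:3,3]=np.ravel(c['tvec']); c['T']=np.linalg.inv(M)
    return c
def rays(c,uv):
    p=cv2.undistortPoints(np.array(uv,float).reshape(-1,1,2),np.array(c['mtx']),np.array(c['distortion'])).reshape(-1,2)
    d=np.c_[p,np.ones(len(p))]@c['T'][:3,:3].T
    return c['T'][:3,3],d     # scaled so depth = parameter
def onplane(c,uv,ax,val):
    o,d=rays(c,uv); return o+d*((val-o[ax])/d[:,ax])[:,None]
def bydepth(c,uv):
    o,d=rays(c,uv); uv=np.array(uv).reshape(-1,2).round().astype(int); return o+d*c['depth'][uv[:,1],uv[:,0]][:,None]
def cloud(c,mask=None):
    m=c['depth']>0
    if mask is not None: m&=mask
    v,u=np.nonzero(m); o,d=rays(c,np.c_[u,v]); return o+d*c['depth'][v,u][:,None],np.c_[u,v]
def save(c,n): cv2.imwrite('pics/'+n+'.png',c['pixels'][:,:,::-1])
E
python3 - <<'E'
from h import *
s=robot.state(); print(s)
for n in('scene','side'):
    c=cap(n); save(c,n+'0'); print(n,c['T'].round(3).tolist(),np.array(c['mtx']).tolist()); np.save(n+'0.npy',c,allow_pickle=True)
E
```

```text
pics
{'t': 0.0, 'joints': array([ 1.31796891e+00,  3.20269469e-01,  1.56570312e+00, -3.45290318e-05,
        1.25739106e+00, -2.00069910e-02]), 'joint_vel': array([-5.43798065e-06, -8.37650224e-04, -1.16898978e-03,  6.82809630e-04,
       -1.55823287e-03,  5.52495900e-04]), 'effort': array([-4.28345456e-04, -4.12480259e+01, -2.31969184e+01,  7.29902484e-02,
        4.59994655e-02, -1.26667173e-04]), 'position': array([0.13254799, 0.55897352, 0.20972382]), 'orientation': array([-1.04156703e-04,  1.16142123e-01,  9.93232210e-01, -8.79505339e-04]), 'wrist_force': array([-0.42949543,  0.35970824,  0.19527053]), 'torque': array([ 0.00679262,  0.01199946, -0.0659437 ]), 'finger_force': 0.0, 'width': 1.0010728509021793}
scene [[0.872, -0.33, 0.362, 0.13], [-0.489, -0.58, 0.651, -0.584], [-0.005, -0.745, -0.667, 0.808], [0.0, 0.0, 0.0, 1.0]] [[521.2540144982574, 0.0, 326.2708978282906], [0.0, 521.2540144982574, 236.15816321657587], [0.0, 0.0, 1.0]]
side [[0.86, -0.265, 0.435, -0.091], [-0.509, -0.41, 0.757, -0.897], [-0.022, -0.873, -0.488, 0.774], [0.0, 0.0, 0.0, 1.0]] [[618.200632718227, 0.0, 317.24885362402944], [0.0, 618.200632718227, 233.1955658475949], [0.0, 0.0, 1.0]]
```

View pics/scene0.png

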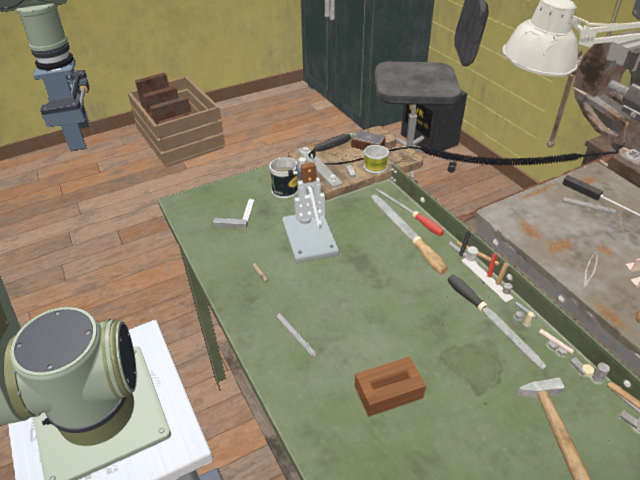

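View pics/side0.png

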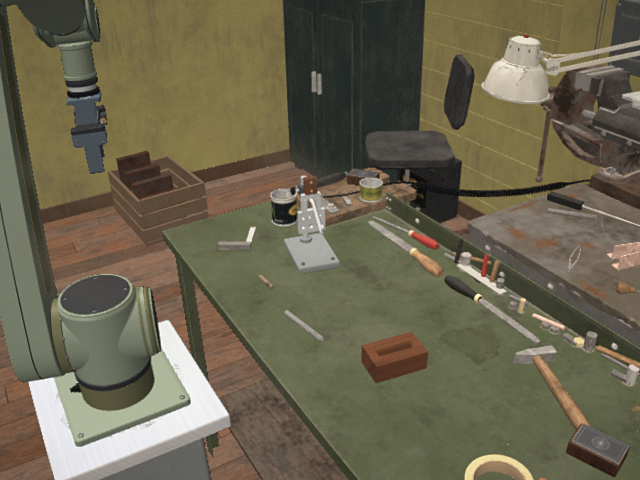

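The scene view shows the stand's base at about (311,236) with the nose toward the camera, the grip at (308,172) and the block at (390,385). The side view shows the base at (311,252), the grip at (308,185) and the block at (395,357). Next I measure the stand and block.

```bash
cat > m.py <<'E'
from h import *
def boxfit(P,name):
    r=cv2.minAreaRect((P[:,:2]*1000).astype(np.float32)); print(name,np.round(r[0],1),np.round(r[1],1),round(r[2],1),'z med',np.median(P[:,2]).round(4),len(P))
for n in('scene','side'):
    c=np.load(n+'0.npy',allow_pickle=True).item()
    P,uv=cloud(c); hsv=cv2.cvtColor(c['pixels'],cv2.COLOR_RGB2HSV)[uv[:,1],uv[:,0]].astype(int)
    # bench height check
    on=(P[:,0]>.2)&(P[:,0]<.9)&(P[:,1]>-.4)&(P[:,1]<.8)
    print(n,'bench z',np.median(P[on&(abs(P[:,2])<.02)][:,2]))
    red=on&(hsv[:,0]<15)&(hsv[:,1]>110)
    st=on&(hsv[:,1]<60)&(P[:,2]>.008)&(P[:,2]<.024)&(hsv[:,2]>110)
    c0=bydepth(c,[(311,240)] if n=='scene' else [(311,258)])[0]; print('base pt',c0.round(3))
    b=bydepth(c,[(385,376)] if n=='scene' else [(395,350)])[0]; print('block pt',b.round(3))
    sel=st&(np.linalg.norm(P[:,:2]-c0[:2],axis=1)<.12); boxfit(P[sel],'base')
    sel=red&(np.linalg.norm(P[:,:2]-b[:2],axis=1)<.1)&(P[:,2]>.034)&(P[:,2]<.046); boxfit(P[sel],'blocktop')
    sel=red&(np.linalg.norm(P[:,:2]-b[:2],axis=1)<.1)&(P[:,2]<.03)&(P[:,2]>.005);print('blk side',P[sel].min(0).round(3),P[sel].max(0).round(3))
    g=on&(hsv[:,0]<18)&(hsv[:,1]>80)&(np.linalg.norm(P[:,:2]-c0[:2],axis=1)<.15)&(P[:,2]>.15)&(P[:,2]<.3)
    print('grip',g.sum(),P[g].mean(0).round(4),P[g].min(0).round(3),P[g].max(0).round(3))
E
python3 m.py
```

```text
scene bench z 0.00016022357386835662
base pt [0.521 0.193 0.018]
block pt [ 0.458 -0.196  0.04 ]
base [523.7 191.5] [208.7 100.7] 75.6 z med 0.0158 1730
blocktop [ 461.  -205.4] [ 66.7 105.1] 80.3 z med 0.0398 1849
blk side [ 0.404 -0.247  0.005] [ 0.505 -0.165  0.03 ]
grip 254 [0.5255 0.2038 0.1964] [0.512 0.195 0.151] [0.554 0.27  0.213]
side bench z -9.681767877300906e-05
base pt [0.512 0.185 0.015]
block pt [ 0.468 -0.201  0.03 ]
base [529.8 215.8] [159.4 100.4] 75.9 z med 0.015 1354
blocktop [ 461.7 -207.2] [ 69.5 107.2] 79.3 z med 0.0394 1320
blk side [ 0.404 -0.247  0.005] [ 0.508 -0.171  0.03 ]
grip 230 [0.5256 0.2026 0.1939] [0.512 0.195 0.171] [0.544 0.219 0.212]
```

Run:
```python
from h import *
a=np.load('scene0.npy',allow_pickle=True).item()['pixels'][130:270,250:370]
b=np.load('side0.npy',allow_pickle=True).item()['pixels'][150:290,250:370]
cv2.imwrite('pics/c1.png',cv2.resize(np.hstack([a,b]),None,fx=3.3,fy=3.3,interpolation=cv2.INTER_CUBIC)[:,:,::-1])
```

```text
(no output)
```

View pics/c1.png

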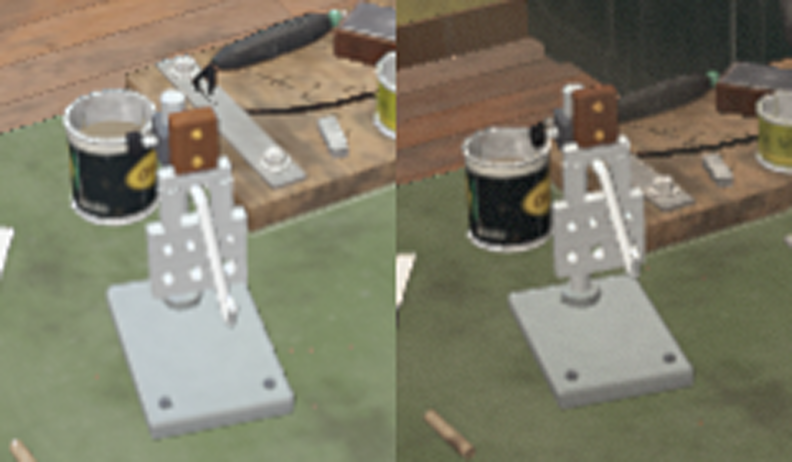

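The crop shows the rod's nose coming towards the camera, from (200,185) to (232,315), with the barb at its lower end. The gauge plate faces the camera. I'll move the wrist camera to look at the nose from the side.

```bash
python3 -m crank '{"deltas":[[-0.0224,-0.034,-0.006,0,0,0,1],[-0.0224,-0.034,-0.006,0,0,0,1],[-0.0224,-0.034,-0.006,0,0,0,1],[-0.0224,-0.034,-0.006,0,0,0,1],[-0.0224,-0.034,-0.006,0,0,0,1],[-0.0224,-0.034,-0.006,0,0,0,1],[-0.0224,-0.034,-0.006,0,0,0,1],[-0.0224,-0.034,-0.006,0,0,0,1],[-0.0224,-0.034,-0.006,0,0,0,1],[-0.0224,-0.034,-0.006,0,0,0,1]]}'
python3 -m crank '{"deltas":[[-0.0224,-0.034,-0.006,0,0,0,1],[-0.0224,-0.034,-0.006,0,0,0,1],[0,0,0,0,0,0.145,1],[0,0,0,0,0,0.145,1],[0,0,0,0,0,0.145,1],[0,0,0,0,0,0.145,1],[0,0,0,0,0,0.145,1],[0,0,0,0,0,0.145,1],[0,0,0,0,0,0.145,1],[0,0,0,0,0,0.145,1]]}'
python3 -m crank '{"deltas":[[0,0,0,0,0,0.145,1],[0,0,0,0,0,0.145,1],[0,0,0,0,0,0.14,1],[0,0,0,-0.15,0,0,1],[0,0,0,-0.15,0,0,1],[0,0,0,-0.15,0,0,1],[0,0,0,-0.15,0,0,1],[0,0,0,-0.15,0,0,1],[0,0,0,-0.15,0,0,1],[0,0,0,0,0,0,1]]}'
python3 - <<'E'
from h import *
s=robot.state(); print(s['t'],s['position'],s['joints'])
c=cap('wrist'); save(c,'w0'); np.save('w0.npy',c,allow_pickle=True); print(np.round(c['hand_eye'],3).tolist(), c['T'].round(3).tolist(),c['mtx'][0])
E
```

```text
t: 1.1
position: [0.2721, 0.1753, 0.2706]
orientation: [0.0, 0.116, 0.993, -0.0]
wrist_force: [0.4, 0.2, 0.2]
width: 1.002
finger_force: 0.0
t: 2.1
position: [0.2998, 0.1004, 0.2822]
orientation: [-0.0, 0.644, 0.765, -0.0]
wrist_force: [-0.8, 0.0, 0.3]
width: 1.0
finger_force: 0.0
t: 3.1
position: [0.2951, 0.0981, 0.2763]
orientation: [0.308, 0.728, 0.571, 0.224]
wrist_force: [-0.7, 0.1, -0.6]
width: 0.996
finger_force: 0.0
3.1 [0.29511746 0.09812172 0.27632912] [ 1.12464413 -0.34798941  2.30294349 -0.8472573   1.18450008  1.70086867]
[[0.002, -0.962, -0.273, 0.077], [1.0, 0.002, 0.0, -0.0], [0.001, -0.273, 0.962, -0.174], [0.0, 0.0, 0.0, 1.0]] [[0.693, -0.422, 0.584, 0.196], [-0.157, -0.88, -0.449, 0.206], [0.703, 0.219, -0.676, 0.398], [0.0, 0.0, 0.0, 1.0]] [399.31681211   0.         323.3991464 ]
```

View pics/w0.png

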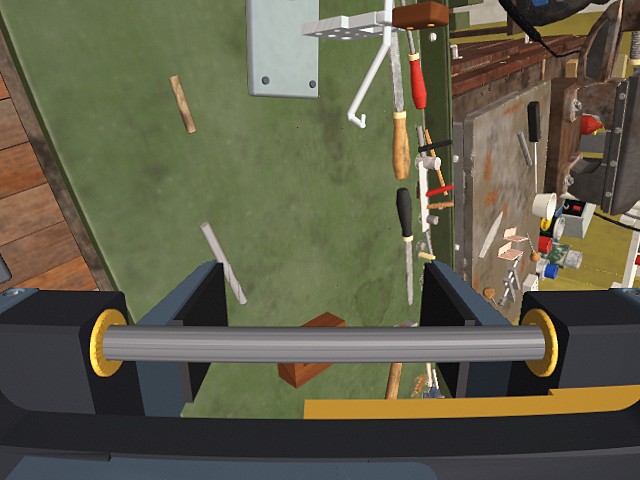

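The wrist view shows the nose from about (388,45) to (352,118), with the barb at (360,122), the grip at (420,15) and the base end at (283,95). I'll shift the camera 0.1 m for a centred second view.

```bash
python3 -m crank '{"deltas":[[0.03,0,-0.005,0,0,0,1],[0.03,0,-0.005,0,0,0,1],[0.03,0,-0.005,0,0,0,1],[0.03,0,-0.005,0,0,0,1],[0,0,0,0,0,0,1],[0,0,0,0,0,0,1]]}'
python3 - <<'E'
from h import *
s=robot.state(); print(s['joints'])
c=cap('wrist'); np.save('w1.npy',c,allow_pickle=True)
im=cv2.rotate(c['pixels'],cv2.ROTATE_90_COUNTERCLOCKWISE)  # (u,v)->(v,639-u)
cv2.imwrite('pics/w1.png',cv2.resize(im[120:420,0:330],None,fx=2,fy=2,interpolation=cv2.INTER_CUBIC)[:,:,::-1])
E
```

```text
t: 3.75
position: [0.3164, 0.2158, 0.2909]
orientation: [0.308, 0.733, 0.564, 0.224]
wrist_force: [0.0, -0.7, 1.0]
width: 0.998
finger_force: 0.0
[ 1.23314853 -0.12287417  2.12188386 -0.83970319  1.23755524  1.82099251]
```

View pics/w1.png

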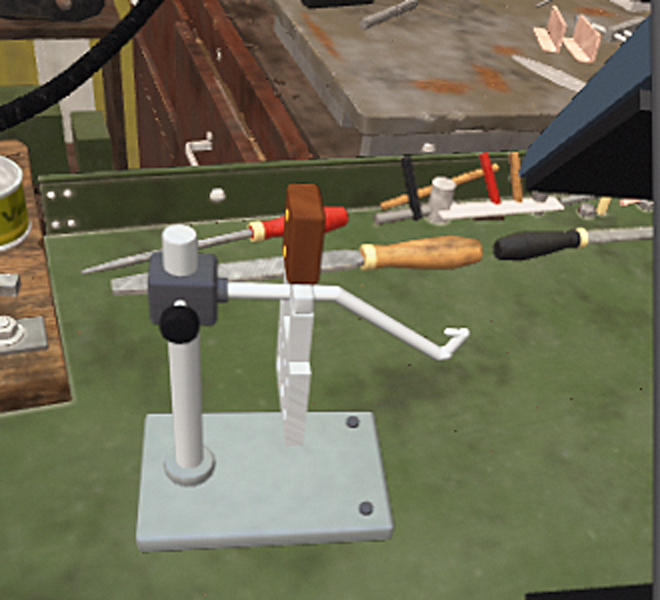

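The view is clear: base top corners at crop (148,413), (375,412), (391,533) and (138,541); bend at (337,291); nose end at (446,353); barb standing up at (464,333). Now I'll turn these into numbers.

```bash
cat > n.py <<'E'
from h import *
c=np.load('w1.npy',allow_pickle=True).item()
o=lambda L:[(519-b/2,a/2) for a,b in L]
P,uv=cloud(c); hsv=cv2.cvtColor(c['pixels'],cv2.COLOR_RGB2HSV)[uv[:,1],uv[:,0]].astype(int)
Q=onplane(c,o([(148,413),(375,412),(391,533),(138,541)]),2,.016); print('corners',Q.round(4).tolist())
ctr=Q[:,:2].mean(0)
# top face by depth
sel=(abs(P[:,2]-.016)<.004)&(hsv[:,1]<60)&(np.linalg.norm(P[:,:2]-ctr,axis=1)<.1)
r=cv2.minAreaRect((P[sel][:,:2]*1000).astype(np.float32)); print('base rect',r,sel.sum())
xa=(Q[0]+Q[3]-Q[1]-Q[2])[:2]; yaw=np.arctan2(xa[1],xa[0]); print('ctr',ctr,'yaw deg',np.degrees(yaw))
X=np.array([np.cos(yaw),np.sin(yaw)]); Y=np.array([-X[1],X[0]])
# rod px on stand plane
L=o([(240,291),(337,292),(446,352),(465,333),(300,290)])
oo,d=rays(c,L); t=((ctr-oo[:2])@Y)/(d[:,:2]@Y); W=oo+d*t[:,None]
for w in W: print('stand x,z',((w[:2]-ctr)@X).round(4),w[2].round(4))
print('depth pts',[(((w[:2]-ctr)@X).round(4),((w[:2]-ctr)@Y).round(4),w[2].round(4)) for w in bydepth(c,L)])
# rod cloud near: above z .08, light pixels
S=np.c_[(P[:,:2]-ctr)@X,(P[:,:2]-ctr)@Y,P[:,2]]
rod=(abs(S[:,1])<.015)&(S[:,0]<-.038)&(S[:,0]>-.13)&(S[:,2]>.08)&(S[:,2]<.17)
np.set_printoptions(suppress=True)
for x0 in np.arange(-.11,-.03,.01):
    m=rod&(abs(S[:,0]-x0)<.005)
    if m.sum(): print(x0.round(2),m.sum(),S[m].mean(0).round(4),S[m][:,2].min().round(4),S[m][:,2].max().round(4))
g=(hsv[:,0]<15)&(hsv[:,1]>110)&(S[:,2]>.16)&(S[:,2]<.23)&(abs(S[:,0])<.05)&(abs(S[:,1])<.05)
print('grip stand-frame',S[g].mean(0).round(4),np.percentile(S[g],[2,98],axis=0).round(4))
pl=(hsv[:,1]<60)&(S[:,2]>.07)&(S[:,2]<.13)&(S[:,0]<.02)&(S[:,0]>-.03)&(abs(S[:,1])<.05)
print('plate',S[pl].mean(0).round(4),np.percentile(S[pl],[2,98],axis=0).round(4))
E
python3 n.py
```

```text
corners [[0.5923, 0.2786, 0.016], [0.5561, 0.1353, 0.016], [0.4595, 0.1631, 0.016], [0.4969, 0.3024, 0.016]]
base rect ((529.4483642578125, 219.9655303955078), (149.1450958251953, 101.17181396484375), 76.08222198486328) 6705
ctr [0.52617503 0.21984122] yaw deg 75.40170603679566
stand x,z 0.0186 0.1568
stand x,z -0.0294 0.1586
stand x,z -0.095 0.1189
stand x,z -0.1031 0.1336
stand x,z -0.0107 0.1589
depth pts [(np.float64(0.0186), np.float64(-0.0014), np.float64(0.1557)), (np.float64(-0.0294), np.float64(0.0001), np.float64(0.1587)), (np.float64(-0.0962), np.float64(-0.0032), np.float64(0.1161)), (np.float64(-0.104), np.float64(-0.0025), np.float64(0.1314)), (np.float64(-0.0091), np.float64(0.015), np.float64(0.1707))]
-0.11 2 [-0.1053 -0.0035  0.1291] 0.1283 0.1299
-0.1 96 [-0.0991 -0.003   0.1258] 0.1127 0.1337
-0.09 72 [-0.0907 -0.0027  0.1194] 0.1115 0.1337
-0.08 63 [-0.0799 -0.0021  0.1232] 0.1152 0.1292
-0.07 68 [-0.0698 -0.002   0.1295] 0.1219 0.1357
-0.06 67 [-0.0599 -0.002   0.136 ] 0.1283 0.1418
-0.05 76 [-0.0498 -0.002   0.1427] 0.1351 0.1483
-0.04 51 [-0.0413 -0.0019  0.1483] 0.1422 0.1541
grip stand-frame [-0.0089  0.0059  0.1974] [[-0.0171 -0.0143  0.1732]
 [-0.0013  0.0122  0.2111]]
plate [-0.0087  0.0148  0.1049] [[-0.0159 -0.0314  0.0742]
 [-0.0037  0.0291  0.1294]]
```

Nose droop ≈ 0.575 rad, and the nose end is about 77 mm from the bend. Next: undo the tilt, rise a little, and work out the pregrasp.

```bash
python3 -m crank '{"deltas":[[0,0,0,0.15,0,0,1],[0,0,0,0.15,0,0,1],[0,0,0,0.15,0,0,1],[0,0,0,0.15,0,0,1],[0,0,0,0.15,0,0,1],[0,0,0,0.15,0,0,1],[0,0,-0.01,0,0,0,1],[0,0,0,0,0,0,1]]}'
cat > go.py <<'E'
from h import *
import sys
# go.py x y z yawdeg(of tool x) lean : required tool-axes shift & rotvec (shift in the present tool axes)
x,y,z,yaw,lean=map(float,sys.argv[1:])
s=robot.state(); q=s['orientation']; A=R.from_quat([q[1],q[2],q[3],q[0]]); a=np.radians(yaw)
X=np.array([np.cos(a),np.sin(a),0]); B=R.from_matrix(np.c_[X,np.cross([0,0,-1],X),[0,0,-1]])*R.from_rotvec([0,lean,0])
print('t',s['t'],'pos',s['position'].round(4),'F',s['wrist_force'].round(2),'ff',s['finger_force'],'w',round(s['width'],3))
print('shift tool',A.inv().apply(np.array([x,y,z])-s['position']).round(4),'rot',(A.inv()*B).as_rotvec().round(4),'j',s['joints'].round(2))
E
python3 go.py .526 .211 .29 75.8 0
python3 - <<'E'
exec(open('n.py').read().replace('print','(lambda *a:0)'))
import builtins
# plate yaw: front-face fit from scene & side views
for n in('scene','side'):
    c=np.load(n+'0.npy',allow_pickle=True).item(); P,uv=cloud(c); hsv=cv2.cvtColor(c['pixels'],cv2.COLOR_RGB2HSV)[uv[:,1],uv[:,0]].astype(int)
    S=np.c_[(P[:,:2]-ctr)@X,(P[:,:2]-ctr)@Y,P[:,2]]
    m=(abs(S[:,1])<.04)&(S[:,0]>-.03)&(S[:,0]<.0)&(S[:,2]>.078)&(S[:,2]<.128)&(hsv[:,1]<60)
    k=np.polyfit(S[m][:,1],S[m][:,0],1); m2=m&(abs(np.polyval(k,S[:,1])-S[:,0])<.004); k=np.polyfit(S[m2][:,1],S[m2][:,0],1)
    builtins.print(n,m2.sum(),'slope dx/dy',k.round(4),'y range',np.percentile(S[m2][:,1],[1,99]).round(4),'lean',np.polyfit(S[m2][:,2],S[m2][:,0],1).round(3))
E
```

```text
t: 4.6
position: [0.3173, 0.2155, 0.3017]
orientation: [-0.04, 0.794, 0.606, -0.042]
wrist_force: [-0.3, -0.2, 0.2]
width: 0.998
finger_force: 0.0
t 4.6 pos [0.3173 0.2155 0.3017] F [-0.29 -0.21  0.17] ff 0.0 w 0.998
shift tool [ 0.0506  0.2025 -0.0123] rot [-0.1143  0.0165 -0.0191] j [0.51 0.01 1.72 0.07 1.5  0.77]Traceback (most recent call last):
  File "<stdin>", line 1, in <module>
  File "<string>", line 20
    np.set_(lambda *a:0)options(suppress=True)
                        ^^^^^^^
SyntaxError: invalid syntax
```

```bash
python3 -m crank '{"deltas":[[0,0,0,-0.114,0.016,-0.019,1],[0.005,0.021,0.001,0,0,0,1],[0.005,0.021,0.001,0,0,0,1],[0.005,0.021,0.001,0,0,0,1],[0.005,0.021,0.001,0,0,0,1],[0.005,0.021,0.001,0,0,0,1],[0.005,0.021,0.001,0,0,0,1],[0.005,0.021,0.001,0,0,0,1],[0.005,0.021,0.001,0,0,0,1],[0.005,0.021,0.001,0,0,0,1]]}'
python3 -m crank '{"deltas":[[0,0,0,0,0,0,1],[0,0,0,0,0,0,1]]}'
python3 go.py .526 .211 .25 75.8 0
sed -i 's/^np.set_print.*//' n.py
python3 - <<'E'
exec(open('n.py').read().replace('print(','(lambda *a:0)('))
for n in('scene','side'):
    c=np.load(n+'0.npy',allow_pickle=True).item(); P,uv=cloud(c); hsv=cv2.cvtColor(c['pixels'],cv2.COLOR_RGB2HSV)[uv[:,1],uv[:,0]].astype(int)
    S=np.c_[(P[:,:2]-ctr)@X,(P[:,:2]-ctr)@Y,P[:,2]]
    m=(abs(S[:,1])<.04)&(S[:,0]>-.03)&(S[:,0]<.0)&(S[:,2]>.078)&(S[:,2]<.128)&(hsv[:,1]<60)
    k=np.polyfit(S[m][:,1],S[m][:,0],1); m2=m&(abs(np.polyval(k,S[:,1])-S[:,0])<.004); k=np.polyfit(S[m2][:,1],S[m2][:,0],1)
    print(n,m2.sum(),'slope dx/dy',k.round(4),'y range',np.percentile(S[m2][:,1],[1,99]).round(4),'lean',np.polyfit(S[m2][:,2],S[m2][:,0],1).round(3))
    m=(hsv[:,0]<15)&(hsv[:,1]>110)&(abs(S[:,1])<.03)&(S[:,0]>-.03)&(S[:,0]<.0)&(S[:,2]>.178)&(S[:,2]<.207)
    print('grip y',np.percentile(S[m][:,1],[1,50,99]).round(4),'x',np.median(S[m][:,0]).round(4))
E
```

```text
t: 5.6
position: [0.5095, 0.2154, 0.292]
orientation: [0.0, 0.787, 0.617, -0.001]
wrist_force: [0.5, 0.2, 0.2]
width: 0.998
finger_force: 0.0
t: 5.8
position: [0.5088, 0.2151, 0.2914]
orientation: [-0.001, 0.787, 0.616, -0.002]
wrist_force: [-0.7, 0.8, 0.9]
width: 1.002
finger_force: 0.0
t 5.8 pos [0.5088 0.2151 0.2914] F [-0.72  0.82  0.89] ff 0.0 w 1.002
shift tool [0.0002 0.0178 0.0414] rot [-0.0029  0.0021  0.0052] j [0.38 0.25 1.47 0.   1.43 0.62]
scene 432 slope dx/dy [-0.0307 -0.0149] y range [-0.0369  0.0271] lean [-0.004 -0.014]
grip y [-0.0171 -0.001   0.0101] x -0.0178
side 371 slope dx/dy [-0.0237 -0.0151] y range [-0.0366  0.0266] lean [ 0.001 -0.015]
grip y [-0.0179 -0.0012  0.0096] x -0.0178
```

```bash
python3 -m crank '{"deltas":[[0,0.0188,0,0,0,0,1],[0,0,0.018,0,0,0,1],[0,0,0.018,0,0,0,1],[0,0,0.018,0,0,0,1],[0,0,0.018,0,0,0,1],[0,0,0.016,0,0,0,1],[0,0,0,0,0,0,1],[0,0,0,0,0,0,1]]}'
python3 go.py .527 .2105 .203 76.2 0
python3 - <<'E'
from h import *
c=cap('scene'); a=c['pixels'][90:270,220:400]
c2=cap('wrist'); b=c2['pixels'][0:480,0:640]
cv2.imwrite('pics/p2.png',np.hstack([cv2.resize(a,(360,360),interpolation=cv2.INTER_CUBIC),cv2.resize(b,(440,360))])[:,:,::-1])
E
```

```text
t: 6.6
position: [0.5275, 0.2103, 0.2039]
orientation: [-0.0, 0.788, 0.616, -0.001]
wrist_force: [0.4, 0.6, 0.9]
width: 1.004
finger_force: 0.0
t 6.6 pos [0.5275 0.2103 0.2039] F [0.38 0.6  0.88] ff 0.0 w 1.004
shift tool [ 0.0001 -0.0005  0.0009] rot [-0.0024  0.0015 -0.0024] j [0.36 0.31 1.59 0.   1.24 0.6 ]
```

View pics/p2.png

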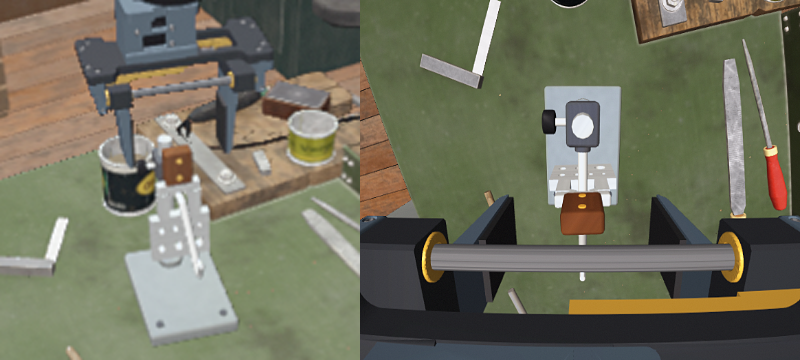

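The picture shows the fingers straddling the grip and centred on it (both at x≈583 in the wrist half), so I close.

```bash
python3 -m crank '{"deltas":[[0,0,0,0,0,0,0.45],[0,0,0,0,0,0,0.45],[0,0,0,0,0,0,0.4],[0,0,0,0,0,0,0.36],[0,0,0,0,0,0,0.33],[0,0,0,0,0,0,0.3],[0,0,0,0,0,0,0.2],[0,0,0,0,0,0,0],[0,0,0,0,0,0,0],[0,0,0,0,0,0,0]]}'
python3 go.py .527 .2105 .203 76.2 0
```

```text
t: 7.7
position: [0.5283, 0.2099, 0.2029]
orientation: [-0.001, 0.788, 0.616, -0.002]
wrist_force: [-0.2, 1.0, 0.7]
width: 0.32
finger_force: 30.0
t 7.7 pos [0.5283 0.2099 0.2029] F [-0.2   0.99  0.67] ff 30.00152438879013 w 0.32
shift tool [ 0.0003 -0.0014 -0.0001] rot [-0.0034  0.002  -0.0035] j [0.36 0.32 1.59 0.   1.24 0.6 ]
```

Grasped (30 N, 0.32 × 91 mm = 29 mm). I lift 10 mm to centre the rod in the window and check the weight.

```bash
python3 -m crank '{"deltas":[[0,0,-0.001,0,0,0,0],[0,0,-0.001,0,0,0,0],[0,0,-0.002,0,0,0,0],[0,0,-0.002,0,0,0,0],[0,0,-0.002,0,0,0,0],[0,0,-0.002,0,0,0,0],[0,0,0,0,0,0,0],[0,0,0,0,0,0,0],[0,0,0,0,0,0,0]]}'
python3 go.py .5283 .2099 .2129 76.2 0
cat > plan.py <<'E'
import numpy as np
L=.0585; dr=.575
def tcp(w,th): return np.array([w[0]-L*np.sin(th),w[1]+L*np.cos(th)])
def nose(s,off=0): return np.array([-.030-s*np.cos(dr)-off*np.sin(dr),.155-s*np.sin(dr)+off*np.cos(dr)])
W=[((-.0095,.155),0),((-.020,.155),.1),((-.030,.155),.25)]+[(nose(s),th) for s,th in((10,.36),(20,.47),(30,.575)) for s in[s/1000]]
for (a,ta),(b,tb) in zip(W,W[1:]):
    d=tcp(b,tb)-tcp(a,ta)  # stand x,z ; tool x = (cos ta, -sin ta), tool z=(sin ta... down)
    tx=np.array([np.cos(ta),-np.sin(ta)]); tz=np.array([np.sin(ta),-np.cos(ta)])
    # rot +th about tool y: z->(sin,-cos) in (x,z); x->(cos, +sin)
    tx=np.array([np.cos(ta),np.sin(ta)])
    print('shift x %.4f z %.4f rot y %.3f'%(d@tx,d@tz,tb-ta),'tcp',tcp(b,tb).round(4))
E
python3 plan.py
```

```text
t: 8.6
position: [0.5284, 0.2098, 0.2128]
orientation: [-0.001, 0.788, 0.616, -0.002]
wrist_force: [-0.4, -0.5, -2.9]
width: 0.318
finger_force: 30.0
t 8.6 pos [0.5284 0.2098 0.2128] F [-0.43 -0.51 -2.93] ff 29.996780455112457 w 0.318
shift tool [ 0.     -0.0001 -0.0001] rot [-0.0032  0.0021 -0.0035] j [0.36 0.31 1.57 0.   1.26 0.6 ]
shift x -0.0163 z 0.0003 rot y 0.100 tcp [-0.0258  0.2132]
shift x -0.0187 z -0.0003 rot y 0.150 tcp [-0.0445  0.2117]
shift x -0.0159 z 0.0035 rot y 0.110 tcp [-0.059   0.2043]
shift x -0.0162 z 0.0025 rot y 0.110 tcp [-0.0733  0.1963]
shift x -0.0161 z 0.0014 rot y 0.105 tcp [-0.087   0.1878]
```

```bash
python3 -m crank '{"deltas":[[-0.0082,0,0,0,0.05,0,0],[-0.0082,0.0,0.0003,0,0.05,0,0],[-0.0093,0,-0.0003,0,0.075,0,0],[-0.0094,0,0,0,0.075,0,0],[-0.008,0,0.0018,0,0.055,0,0],[-0.008,0,0.0017,0,0.055,0,0],[-0.0081,0,0.0013,0,0.055,0,0],[-0.0081,0,0.0012,0,0.055,0,0],[0,0,0,0,0,0,0],[0,0,0,0,0,0,0]]}'
python3 go.py .5283 .2099 .2129 76.2 .47
```

```text
t: 9.6
position: [0.5132, 0.148, 0.194]
orientation: [-0.144, 0.767, 0.598, 0.181]
wrist_force: [0.8, 0.9, -3.0]
width: 0.322
finger_force: 30.0
t 9.6 pos [0.5132 0.148  0.194 ] F [ 0.8   0.92 -2.95] ff 29.997481405735016 w 0.322
shift tool [ 0.0654 -0.0005  0.0118] rot [-0.0008  0.003  -0.0054] j [-0.02  0.21  1.86  0.54  1.03 -0.05]
```

```bash
python3 -m crank '{"deltas":[[-0.008,0,0,0,0.053,0,0],[-0.008,0,0,0,0.053,0,0],[0,0,0,0,0,0,0],[0,0,0,0,0,0,0],[0,0,0,0,0,0,0]]}'
cat > f.py <<'E'
from h import *
import sys
# stand-frame readout: nose coordinates of the TCP, and force along nose/normal
s=robot.state(); q=s['orientation']; A=R.from_quat([q[1],q[2],q[3],q[0]])
p=s['position']; z=A.apply([0,0,1]); L=.0585; W=p+L*z
X=np.array([np.cos(np.radians(76)),np.sin(np.radians(76)),0]); d0=np.array([.5284,.2098,0]);
wx=(W-d0)@X-.0095; lat=(W-d0)@np.array([-X[1],X[0],0]); dr=.575
r=np.array([wx+.030,W[2]-.155]); t=np.array([-np.cos(dr),-np.sin(dr)]); n=np.array([-np.sin(dr),np.cos(dr)])
F=s['wrist_force'];
print('t %.2f lean %.4f s %.4f off %.4f lat %.4f'%(s['t'],np.arcsin(z@X),r@t,r@n,lat),'F',F.round(2),'Ft',A.inv().apply(F).round(2),'ff',round(s['finger_force'],1),'w',round(s['width'],3),'M',s['torque'].round(3))
E
python3 f.py
```

```text
t: 10.1
position: [0.5103, 0.1354, 0.1871]
orientation: [-0.175, 0.756, 0.591, 0.222]
wrist_force: [-0.7, 0.0, -3.3]
width: 0.323
finger_force: 30.0
t 10.10 lean 0.5735 s 0.0297 off -0.0011 lat -0.0003 F [-0.72  0.04 -3.32] Ft [-1.91 -0.7   2.72] ff 30.0 w 0.323 M [-0.828  0.27  -0.02 ]
```

```bash
python3 -m crank '{"deltas":[[0,0,-0.003,0,0,0,0],[0,0,-0.003,0,0,0,0],[0,0,-0.002,0,0,0,0],[0,0,-0.001,0,0,0,0],[0,0,0,0,0,0,0],[0,0,0,0,0,0,0]]}' ; python3 f.py; for i in 1; do :; done; python3 -m crank '{"deltas":[[0,0,-0.0005,0,0,0,0],[0,0,0,0,0,0,0]]}' >/dev/null; python3 f.py;  python3 -m crank '{"deltas":[[0,0,-0.0005,0,0,0,0],[0,0,0,0,0,0,0]]}' >/dev/null; python3 f.py
```

```text
t: 10.7
position: [0.5084, 0.1298, 0.1939]
orientation: [-0.175, 0.756, 0.59, 0.222]
wrist_force: [0.5, -0.1, -2.6]
width: 0.318
finger_force: 30.0
t 10.70 lean 0.5740 s 0.0309 off 0.0078 lat 0.0002 F [ 0.48 -0.08 -2.57] Ft [-1.36  0.49  2.18] ff 30.0 w 0.318 M [-0.828  0.256  0.059]
t 10.90 lean 0.5740 s 0.0309 off 0.0082 lat 0.0002 F [ 0.21 -0.3  -1.9 ] Ft [-1.23  0.28  1.46] ff 30.0 w 0.317 M [-0.782  0.256  0.009]
t 11.10 lean 0.5740 s 0.0308 off 0.0088 lat 0.0001 F [-0.   -0.01 -2.77] Ft [-1.52  0.01  2.32] ff 30.0 w 0.316 M [-0.84   0.256 -0.083]
```

```bash
python3 -c "
from h import *
c=cap('side'); save(c,'s3'); np.save('s3.npy',c,allow_pickle=True)
a=c['pixels'][150:310,220:420]; cv2.imwrite('pics/s3c.png',cv2.resize(a,None,fx=4,fy=3.7,interpolation=cv2.INTER_CUBIC)[:,:,::-1])"
```

```text
(no output)
```

View pics/s3c.png

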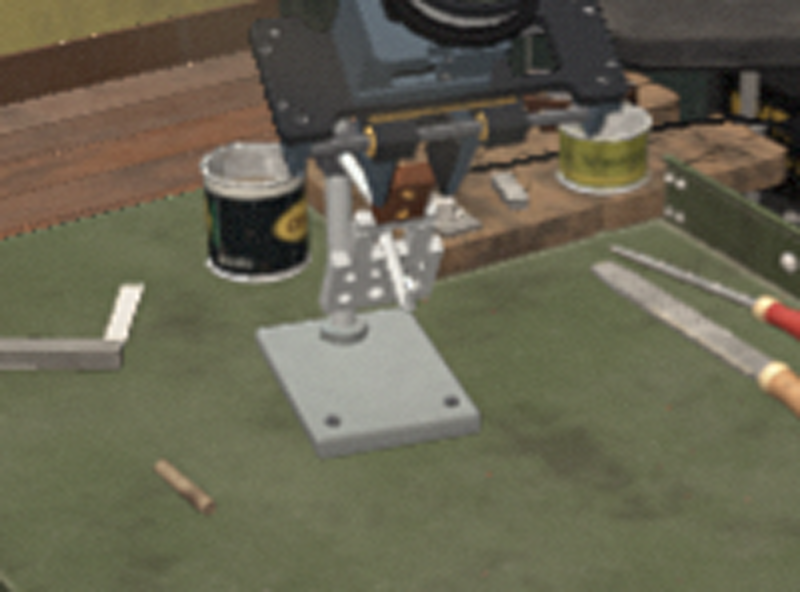

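The plate is on the nose, leaning with it, and the barb at crop (405,300) is still outside the window. I keep lifting gently to feel for contact.

```bash
python3 -m crank '{"deltas":[[0,0,-0.0005,0,0,0,0],[0,0,0,0,0,0,0]]}' >/dev/null; python3 f.py;  python3 -m crank '{"deltas":[[0,0,-0.0005,0,0,0,0],[0,0,0,0,0,0,0]]}' >/dev/null; python3 f.py; python3 -m crank '{"deltas":[[0,0,-0.0003,0,0,0,0],[0,0,0,0,0,0,0]]}' >/dev/null; python3 f.py; python3 -m crank '{"deltas":[[0,0,-0.0003,0,0,0,0],[0,0,0,0,0,0,0]]}' >/dev/null; python3 f.py
```

```text
t 11.35 lean 0.5740 s 0.0308 off 0.0093 lat 0.0001 F [-0.16  0.14 -2.15] Ft [-1.09 -0.19  1.86] ff 30.0 w 0.32 M [-0.784  0.225 -0.012]
t 11.55 lean 0.5740 s 0.0308 off 0.0097 lat 0.0002 F [-0.1  -0.12 -3.12] Ft [-1.81 -0.06  2.54] ff 30.0 w 0.317 M [-0.764  0.212 -0.042]
t 11.75 lean 0.5740 s 0.0309 off 0.0099 lat 0.0003 F [ 0.82  1.19 -3.75] Ft [-0.9   0.52  3.88] ff 30.0 w 0.315 M [-0.794  0.212 -0.034]
t 11.95 lean 0.5739 s 0.0309 off 0.0101 lat 0.0003 F [ 1.29  1.16 -5.  ] Ft [-1.5   0.99  4.98] ff 30.0 w 0.321 M [-0.847  0.162 -0.057]
```

Contact at off ≈ 9.8 mm, with about 2.5 N. I'll ease back 0.2 mm and slide outward in steps, watching the force.

```bash
python3 -m crank '{"deltas":[[0,0,0.0002,0,0,0,0],[-0.002,0,0,0,0,0,0],[-0.002,0,0,0,0,0,0],[0,0,0,0,0,0,0]]}' >/dev/null; python3 f.py;  python3 -m crank '{"deltas":[[-0.002,0,0,0,0,0,0],[-0.002,0,0,0,0,0,0],[-0.002,0,0,0,0,0,0],[0,0,0,0,0,0,0]]}' >/dev/null; python3 f.py; python3 -m crank '{"deltas":[[0,0,0,0,0,0,0]]}' >/dev/null; python3 f.py
```

```text
t 12.35 lean 0.5747 s 0.0347 off 0.0101 lat 0.0003 F [ 0.25  1.88 -4.13] Ft [-0.67 -0.2   4.49] ff 30.0 w 0.32 M [-0.492  0.185  0.003]
t 12.75 lean 0.5737 s 0.0412 off 0.0101 lat 0.0003 F [ 1.08  2.46 -4.69] Ft [-0.33  0.46  5.38] ff 30.0 w 0.32 M [-0.497  0.181  0.057]
t 12.85 lean 0.5738 s 0.0410 off 0.0101 lat 0.0003 F [ 1.16  2.57 -4.95] Ft [-0.35  0.52  5.66] ff 30.0 w 0.319 M [-0.517  0.245  0.018]
```

```bash
python3 -m crank '{"deltas":[[0,0,0.0002,0,0,0,0],[-0.002,0,0,0,0,0,0],[-0.002,0,0,0,0,0,0],[0,0,0,0,0,0,0],[0,0,0,0,0,0,0]]}' >/dev/null; python3 f.py;  python3 -m crank '{"deltas":[[0,0,0.0001,0,0,0,0],[-0.002,0,0,0,0,0,0],[-0.002,0,0,0,0,0,0],[-0.002,0,0,0,0,0,0],[0,0,0,0,0,0,0],[0,0,0,0,0,0,0]]}' >/dev/null; python3 f.py; python3 -m crank '{"deltas":[[0,0,0,0,0,0,0]]}' >/dev/null; python3 f.py
```

```text
t 13.35 lean 0.5737 s 0.0451 off 0.0100 lat 0.0001 F [ 0.87  1.44 -4.45] Ft [-1.06  0.5   4.61] ff 30.0 w 0.324 M [-0.703  0.282 -0.065]
t 13.95 lean 0.5738 s 0.0510 off 0.0099 lat 0.0002 F [ 0.3   0.35 -3.09] Ft [-1.33  0.22  2.82] ff 30.0 w 0.315 M [-0.724  0.205 -0.003]
t 14.05 lean 0.5738 s 0.0509 off 0.0099 lat 0.0002 F [ 0.26  2.   -3.83] Ft [-0.4  -0.22  4.31] ff 30.0 w 0.322 M [-0.798  0.24   0.026]
```

```bash
python3 -m crank '{"deltas":[[-0.002,0,0,0,0,0,0],[-0.002,0,0,0,0,0,0],[0,0,0,0,0,0,0]]}' >/dev/null; python3 f.py;  python3 -m crank '{"deltas":[[-0.002,0,0,0,0,0,0],[-0.002,0,0,0,0,0,0],[0,0,0,0,0,0,0]]}' >/dev/null; python3 f.py; python3 -m crank '{"deltas":[[0,0,0,0,0,0,0]]}' >/dev/null; python3 f.py
```

```text
t 14.35 lean 0.5739 s 0.0551 off 0.0098 lat 0.0002 F [-0.2   1.48 -4.17] Ft [-1.1  -0.54  4.26] ff 30.0 w 0.318 M [-0.766  0.205  0.011]
t 14.65 lean 0.5738 s 0.0592 off 0.0098 lat 0.0003 F [ 0.47  0.93 -2.25] Ft [-0.37  0.24  2.44] ff 30.0 w 0.32 M [-0.713  0.195 -0.006]
t 14.75 lean 0.5739 s 0.0590 off 0.0099 lat 0.0002 F [-0.22  1.04 -3.56] Ft [-1.13 -0.45  3.52] ff 30.0 w 0.32 M [-0.699  0.215  0.022]
```

```bash
python3 -m crank '{"deltas":[[0,0,-0.0002,0,0,0,0],[-0.002,0,0,0,0,0,0],[-0.002,0,0,0,0,0,0],[0,0,0,0,0,0,0]]}' >/dev/null; python3 f.py;  python3 -m crank '{"deltas":[[-0.002,0,0,0,0,0,0],[-0.002,0,0,0,0,0,0],[0,0,0,0,0,0,0]]}' >/dev/null; python3 f.py; python3 -m crank '{"deltas":[[-0.002,0,0,0,0,0,0],[-0.002,0,0,0,0,0,0],[0,0,0,0,0,0,0]]}' >/dev/null; python3 f.py
```

```text
t 15.15 lean 0.5740 s 0.0630 off 0.0100 lat 0.0003 F [ 0.55  1.54 -4.42] Ft [-1.03  0.18  4.59] ff 30.0 w 0.317 M [-0.668  0.189  0.056]
t 15.45 lean 0.5737 s 0.0672 off 0.0100 lat 0.0003 F [-0.18  0.94 -3.82] Ft [-1.35 -0.39  3.68] ff 30.0 w 0.322 M [-0.695  0.227  0.039]
t 15.75 lean 0.5735 s 0.0713 off 0.0101 lat 0.0002 F [ 0.67  1.06 -3.56] Ft [-0.93  0.4   3.63] ff 30.0 w 0.321 M [-0.813  0.208  0.021]
```

```bash
python3 -m crank '{"deltas":[[-0.002,0,0,0,0,0,0],[-0.002,0,0,0,0,0,0],[0,0,0,0,0,0,0]]}' >/dev/null; python3 f.py;  python3 -m crank '{"deltas":[[-0.002,0,0,0,0,0,0],[-0.002,0,0,0,0,0,0],[0,0,0,0,0,0,0]]}' >/dev/null; python3 f.py; python3 -m crank '{"deltas":[[-0.002,0,0,0,0,0,0],[-0.002,0,0,0,0,0,0],[0,0,0,0,0,0,0]]}' >/dev/null; python3 f.py; python3 -m crank '{"deltas":[[-0.002,0,0,0,0,0,0],[-0.002,0,0,0,0,0,0],[0,0,0,0,0,0,0]]}' >/dev/null; python3 f.py
```

```text
t 16.05 lean 0.5735 s 0.0752 off 0.0101 lat 0.0002 F [-0.21  0.9  -3.64] Ft [-1.28 -0.41  3.5 ] ff 30.0 w 0.32 M [-0.847  0.282 -0.005]
t 16.35 lean 0.5736 s 0.0792 off 0.0102 lat 0.0002 F [-0.08 -0.79 -3.86] Ft [-2.75  0.12  2.82] ff 30.0 w 0.321 M [-0.819  0.208 -0.033]
t 16.65 lean 0.5738 s 0.0831 off 0.0101 lat 0.0003 F [ 0.2  -0.28 -2.49] Ft [-1.54  0.27  1.97] ff 30.0 w 0.317 M [-0.791  0.318 -0.02 ]
t 16.95 lean 0.5739 s 0.0871 off 0.0100 lat 0.0004 F [-0.3   0.33 -2.45] Ft [-1.12 -0.36  2.19] ff 30.0 w 0.32 M [-0.77   0.25   0.027]
```

The force fell to baseline at s≈83, so the window edge is past the nose's end. I continue straight out and look.

```bash
python3 -m crank '{"deltas":[[-0.003,0,0,0,0,0,0],[-0.003,0,0,0,0,0,0],[-0.004,0,0,0,0,0,0],[-0.004,0,0,0,0,0,0],[-0.004,0,0,0,0,0,0],[-0.004,0,0,0,0,0,0],[0,0,0,0,0,0,0]]}' >/dev/null; python3 f.py
python3 -c "
from h import *
c=cap('scene'); d=cap('side')
a=c['pixels'][130:290,230:390]; b=d['pixels'][150:310,230:390]; cv2.imwrite('pics/s4.png',cv2.resize(np.hstack([a,b]),None,fx=2.5,fy=2.5,interpolation=cv2.INTER_CUBIC)[:,:,::-1])"
```

```text
t 17.65 lean 0.5738 s 0.1095 off 0.0100 lat 0.0004 F [-0.21 -0.76 -2.96] Ft [-2.27 -0.01  2.06] ff 30.0 w 0.318 M [-0.791  0.287 -0.025]
```

View pics/s4.png

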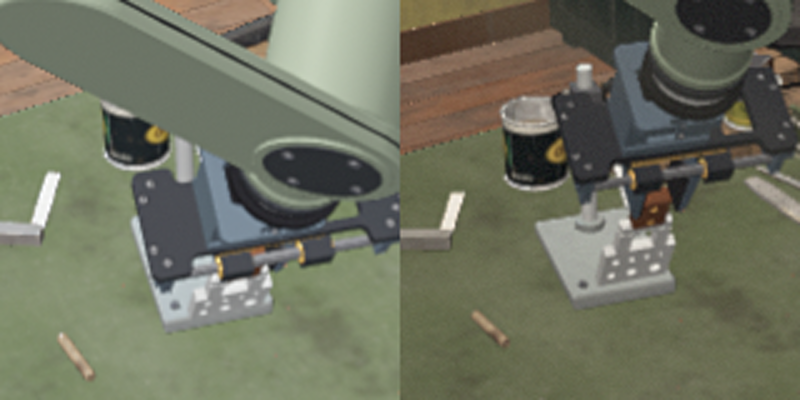

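The gauge is clear of the hook: its window is empty and the stand is untouched. I move further out, raise and untilt.

```bash
python3 -m crank '{"deltas":[[-0.008,0,-0.006,0,0,0,0],[-0.016,0,-0.010,0,0,0,0],[-0.016,0,-0.010,0,0,0,0],[-0.005,0,-0.022,0,0,0,0],[0,0,-0.022,0,0,0,0],[0,0,-0.02,0,-0.115,0,0],[0,0,-0.01,0,-0.115,0,0],[0,0,0,0,-0.115,0,0],[0,0,0,0,-0.115,0,0],[0,0,0,0,-0.114,0,0]]}'
python3 go.py .461 -.206 .23 80 0
```

```text
t: 18.75
position: [0.4702, -0.0236, 0.2146]
orientation: [0.0, 0.788, 0.615, -0.002]
wrist_force: [-0.5, 0.5, -3.6]
width: 0.319
finger_force: 30.0
t 18.75 pos [ 0.4702 -0.0236  0.2146] F [-0.5   0.48 -3.6 ] ff 29.994964599609375 w 0.319
shift tool [-0.1792  0.0354 -0.0148] rot [-0.0018  0.0034 -0.0713] j [-0.07  0.15  1.78 -0.    1.21  0.17]
```

```bash
cat > b.py <<'E'
from h import *
for n in('scene','side'):
    c=cap(n); o=[(355,360),(430,420)] if n=='scene' else [(355,325),(435,385)]
    P,uv=cloud(c); hsv=cv2.cvtColor(c['pixels'],cv2.COLOR_RGB2HSV)[uv[:,1],uv[:,0]].astype(int)
    m=(hsv[:,0]<15)&(hsv[:,1]>110)&(np.linalg.norm(P[:,:2]-[.461,-.206],axis=1)<.08)&(abs(P[:,2]-.040)<.003)
    T=P[m]; mask=np.zeros((480,640),np.uint8); mask[uv[m][:,1],uv[m][:,0]]=255
    h=cv2.minAreaRect((T[:,:2]*1000).astype(np.float32)); print(n,m.sum(),[np.round(x,2) for x in h],'z',np.median(T[:,2]).round(4))
    cs,_=cv2.findContours(cv2.morphologyEx(mask,cv2.MORPH_CLOSE,np.ones((2,2))),cv2.RETR_CCOMP,cv2.CHAIN_APPROX_NONE)
    for k in sorted(cs,key=cv2.contourArea)[-2:]:
        W=onplane(c,k.reshape(-1,2),2,.040); h=cv2.minAreaRect((W[:,:2]*1000).astype(np.float32)); print('  contour',cv2.contourArea(k),[np.round(x,2) for x in h])
E
python3 b.py
```

```text
scene 1687 [array([ 460.58, -205.62]), array([ 65.96, 104.95]), np.float64(80.64)] z 0.0399
  contour 302.5 [array([ 461.55, -208.11]), array([18.57, 70.32]), np.float64(80.42)]
  contour 1933.0 [array([ 460.48, -209.4 ]), array([ 66.36, 104.73]), np.float64(80.29)]
side 1147 [array([ 461.12, -207.17]), array([ 68.95, 107.25]), np.float64(80.51)] z 0.0397
  contour 213.5 [array([ 459.85, -210.55]), array([20.57, 71.75]), np.float64(79.79)]
  contour 1308.0 [array([ 460.1 , -211.55]), array([ 68.83, 105.84]), np.float64(80.19)]
```

```bash
python3 -m crank '{"deltas":[[-0.022,0.004,-0.002,0,0,-0.039,0],[-0.022,0.004,-0.002,0,0,-0.039,0],[-0.022,0.004,-0.002,0,0,0,0],[-0.022,0.004,-0.002,0,0,0,0],[-0.022,0.004,-0.002,0,0,0,0],[-0.022,0.004,-0.002,0,0,0,0],[-0.022,0.004,-0.002,0,0,0,0],[-0.022,0.004,0,0,0,0,0],[0,0,0,0,0,0,0],[0,0,0,0,0,0,0]]}'
python3 go.py .461 -.207 .23 80.4 0
python3 -c "
from h import *
c=cap('wrist'); np.save('w5.npy',c,allow_pickle=True); save(c,'w5')"
```

```text
t: 19.85
position: [0.4693, -0.2023, 0.2269]
orientation: [-0.003, 0.764, 0.645, -0.0]
wrist_force: [-0.3, 0.9, -2.4]
width: 0.321
finger_force: 30.0
t 19.85 pos [ 0.4693 -0.2023  0.2269] F [-0.25  0.95 -2.39] ff 29.996565878391266 w 0.321
shift tool [-0.006  -0.0074 -0.0031] rot [-0.0043 -0.0035 -0.0014] j [-0.43  0.21  1.67  0.    1.26 -0.26]
```

View pics/w5.png

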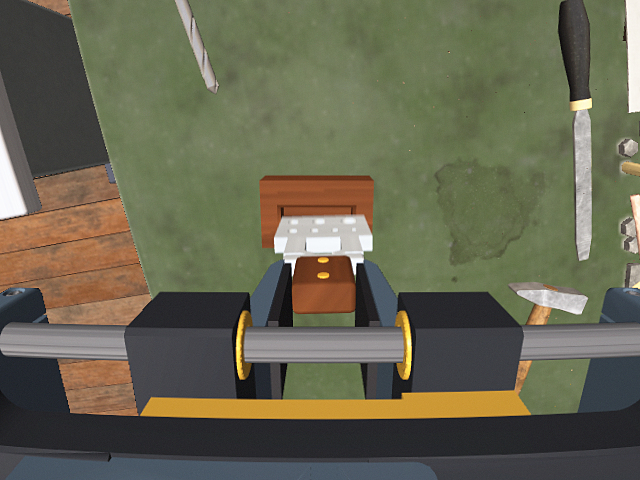

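The wrist view shows the block's far edge at v≈177 (u 261–374), the slot's far edge at v≈206, and the gauge's bottom edge at v≈215 (u 287–370). I'll measure both in this one image.

```bash
cat > k.py <<'E'
from h import *
import sys
c=np.load(sys.argv[1],allow_pickle=True).item(); Ti=np.linalg.inv(c['T']@np.linalg.inv(c['hand_eye']))
P,uv=cloud(c); hsv=cv2.cvtColor(c['pixels'],cv2.COLOR_RGB2HSV)[uv[:,1],uv[:,0]].astype(int)
Q=P@Ti[:3,:3].T+Ti[:3,3]
pl=(hsv[:,1]<60)&(abs(Q[:,1])<.05)&(abs(Q[:,0])<.02)&(Q[:,2]>.075)&(Q[:,2]<.14)&(hsv[:,2]>90)
G=Q[pl]; print('plate n',pl.sum(),'x fit (y,z)',np.linalg.lstsq(np.c_[G[:,1],G[:,2]-.1,np.ones(len(G))],G[:,0],rcond=None)[0].round(4),'y',np.percentile(G[:,1],[.5,99.5]).round(4),'zmax',np.percentile(G[:,2],[99,99.8]).round(4))
L=G[G[:,2]>.1]; L=L[abs(L[:,0]-np.median(L[:,0]))<.005]
for z0 in(.108,.115,.122): m=abs(L[:,2]-z0)<.003; print('  z',z0,'y edges',L[m][:,1].min().round(4),L[m][:,1].max().round(4))
red=(hsv[:,0]<15)&(hsv[:,1]>110)&(abs(P[:,2]-.04)<.004)&(np.linalg.norm(Q[:,:2],axis=1)<.09)
T=Q[red]; print('block n',red.sum(),'world z',np.median(P[red][:,2]).round(4))
# edges in tool frame: far edge (max x) as function of y, side edges as function of x, using image edges
mask=np.zeros((480,640),np.uint8); a=uv[(hsv[:,0]<15)&(hsv[:,1]>110)&(np.linalg.norm(P[:,:2]-[.461,-.207],axis=1)<.1)&(P[:,2]<.06)]; mask[a[:,1],a[:,0]]=255
def tool(px): W=onplane(c,px,2,.040); return W@Ti[:3,:3].T+Ti[:3,3]
far=[(u,np.nonzero(mask[:,u])[0].min()-.5) for u in range(270,366,3)]; F=tool(far); k=np.polyfit(F[:,1],F[:,0],1); print('far edge x=',k.round(4))
rows=range(182,212,3); l=tool([(np.nonzero(mask[v])[0].min()-.5,v) for v in rows]); r=tool([(np.nonzero(mask[v])[0].max()+.5,v) for v in rows])
print('left y(x)',np.polyfit(l[:,0],l[:,1],1).round(4),'right',np.polyfit(r[:,0],r[:,1],1).round(4))
# slot far edge: brightness/hue drop down the column
g=cv2.cvtColor(c['pixels'],cv2.COLOR_RGB2GRAY).astype(float)
print('col profile u=320',g[174:222,320].astype(int).tolist()); print('row profile v=209',g[209,264:376].astype(int).tolist())
v=np.arange(190,222); print('tool x of v=190..222 at u=320',tool([(320,a) for a in v])[::4,0].round(4)); print('tool y of u 264..376:8 at v209',tool([(a,209) for a in range(264,377,8)])[:,1].round(4))
E
python3 k.py w5.npy
```

```text
plate n 1988 x fit (y,z) [0.0196 0.0393 0.0049] y [-0.0325  0.0311] zmax [0.1295 0.1305]
  z 0.108 y edges -0.0326 0.0309
  z 0.115 y edges -0.0326 0.0313
  z 0.122 y edges -0.0327 0.0307
block n 3945 world z 0.04
far edge x= [0.0009 0.0309]
left y(x) [ 0.0043 -0.0589] right [0.0176 0.0449]
col profile u=320 [118, 90, 64, 66, 66, 64, 84, 99, 100, 99, 97, 98, 101, 104, 104, 104, 103, 102, 97, 95, 97, 97, 96, 98, 100, 104, 101, 102, 100, 101, 94, 71, 61, 81, 96, 95, 98, 99, 95, 96, 92, 114, 146, 171, 206, 228, 239, 245]
row profile v=209 [101, 104, 101, 104, 102, 103, 102, 103, 103, 104, 103, 102, 104, 82, 79, 79, 68, 28, 25, 41, 101, 93, 93, 93, 91, 94, 93, 95, 94, 93, 93, 94, 94, 95, 95, 93, 95, 97, 94, 96, 94, 97, 96, 96, 95, 93, 97, 96, 95, 96, 94, 97, 96, 97, 96, 97, 95, 93, 95, 95, 94, 97, 97, 96, 96, 98, 96, 97, 95, 98, 94, 97, 96, 95, 95, 97, 98, 98, 98, 99, 97, 98, 97, 96, 98, 100, 98, 49, 52, 72, 72, 74, 96, 101, 98, 99, 98, 98, 101, 97, 101, 98, 101, 101, 100, 97, 101, 97, 103, 107, 113, 111]
tool x of v=190..222 at u=320 [ 0.0177  0.014   0.0103  0.0065  0.0028 -0.001  -0.0047 -0.0085]
tool y of u 264..376:8 at v209 [-0.0552 -0.0478 -0.0404 -0.033  -0.0256 -0.0182 -0.0108 -0.0034  0.004
  0.0114  0.0188  0.0261  0.0335  0.0409  0.0483]
```

```bash
cat > k2.py <<'E'
from h import *
import sys
exec(open('k.py').read().split("L=G[")[0])
red=(hsv[:,0]<15)&(hsv[:,1]>110)&(abs(P[:,2]-.04)<.006)&(np.linalg.norm(Q[:,:2],axis=1)<.09)
def fit(M,T): 
    k=np.linalg.lstsq(M,T,rcond=None)[0]; return k.round(4)
T=P[red]; e=Q[red]; print('block world z vs tool x,y',fit(np.c_[e[:,0],e[:,1],np.ones(len(e))],T[:,2]))
gr=(hsv[:,0]<15)&(hsv[:,1]>110)&(abs(Q[:,1])<.02)&(abs(Q[:,2])<.05)&(abs(Q[:,0])<.02); e=Q[gr]
f=e[(e[:,2]>-.006)&(e[:,2]<.026)]; f=f[f[:,0]>.004]; print('grip face x vs z',len(f),fit(np.c_[f[:,1],f[:,2],np.ones(len(f))],f[:,0]),'grip z top',e[:,2].min().round(4))
# bin plate
for z0 in np.arange(.075,.131,.008):
    m=abs(G[:,2]-z0)<.004; print(z0.round(3),m.sum(),np.median(G[m][:,0]).round(4),end=' | ')
print()
for n in ('scene','side'):
    c=cap(n); P,uv=cloud(c); hsv=cv2.cvtColor(c['pixels'],cv2.COLOR_RGB2HSV)[uv[:,1],uv[:,0]].astype(int); s=robot.state(); q=s['orientation']; A=R.from_quat([q[1],q[2],q[3],q[0]])
    Q=A.inv().apply(P-s['position']); m=(hsv[:,1]<60)&(abs(Q[:,1])<.035)&(abs(Q[:,0])<.02)&(Q[:,2]>.08)&(Q[:,2]<.126); G=Q[m]
    k=np.linalg.lstsq(np.c_[G[:,1],G[:,2]-.1,np.ones(len(G))],G[:,0],rcond=None)[0]; ok=abs(np.c_[G[:,1],G[:,2]-.1,np.ones(len(G))]@k-G[:,0])<.003; G=G[ok]
    print(n,len(G),'-x face x=(y,z-.1,1)',fit(np.c_[G[:,1],G[:,2]-.1,np.ones(len(G))],G[:,0]),'y',np.percentile(G[:,1],[.5,99.5]).round(4))
E
python3 k2.py w5.npy
```

```text
plate n 1988 x fit (y,z) [0.0196 0.0393 0.0049] y [-0.0325  0.0311] zmax [0.1295 0.1305]
block world z vs tool x,y [-0.0089  0.0003  0.0399]
grip face x vs z 1321 [0.0243 0.0111 0.0075] grip z top -0.0112
0.075 358 0.0045 | 0.083 311 0.0052 | 0.091 289 0.0053 | 0.099 263 0.0054 | 0.107 237 0.0054 | 0.115 196 0.0053 | 0.123 254 0.0054 | 0.131 80 0.0056 | 
scene 620 -x face x=(y,z-.1,1) [ 0.0107 -0.0089 -0.0067] y [-0.0334  0.0317]
side 600 -x face x=(y,z-.1,1) [ 0.0118  0.0122 -0.0049] y [-0.0327  0.0323]
```

```bash
python3 -m crank '{"deltas":[[-0.0044,-0.0065,0,-0.004,-0.005,0.015,0],[0,0,0.01,0,0,0,0],[0,0,0.01,0,0,0,0],[0,0,0.01,0,0,0,0],[0,0,0.01,0,0,0,0],[0,0,0.005,0,0,0,0],[0,0,0,0,0,0,0],[0,0,0,0,0,0,0],[0,0,0,0,0,0,0]]}'
python3 go.py .461 -.207 .18 80.4 0
python3 -c "
from h import *
c=cap('wrist'); np.save('w6.npy',c,allow_pickle=True)
cv2.imwrite('pics/w6.png',cv2.resize(c['pixels'][150:290,240:400],None,fx=4.2,fy=4.2,interpolation=cv2.INTER_CUBIC)[:,:,::-1])"
python3 k2.py w6.npy
```

```text
t: 20.9
position: [0.4634, -0.2057, 0.1829]
orientation: [0.002, 0.768, 0.64, -0.001]
wrist_force: [0.3, -0.9, -2.6]
width: 0.322
finger_force: 30.0
t 20.9 pos [ 0.4634 -0.2057  0.1829] F [ 0.35 -0.89 -2.63] ff 29.996805489063263 w 0.322
shift tool [-0.0017 -0.0022  0.0029] rot [ 0.002   0.005  -0.0138] j [-0.44  0.23  1.76 -0.    1.14 -0.25]
plate n 1933 x fit (y,z) [0.0171 0.0337 0.0044] y [-0.0324  0.031 ] zmax [0.1287 0.1296]
block world z vs tool x,y [-0.0061  0.0002  0.04  ]
grip face x vs z 1300 [0.0236 0.0112 0.0074] grip z top -0.0101
0.075 344 0.0039 | 0.083 317 0.0048 | 0.091 275 0.0047 | 0.099 261 0.0048 | 0.107 230 0.0048 | 0.115 186 0.0046 | 0.123 262 0.0047 | 0.131 58 0.0047 | 
scene 529 -x face x=(y,z-.1,1) [ 0.0123  0.015  -0.005 ] y [-0.0328  0.0319]
side 579 -x face x=(y,z-.1,1) [ 0.0072 -0.0022 -0.0047] y [-0.033   0.0326]
```

View pics/w6.png

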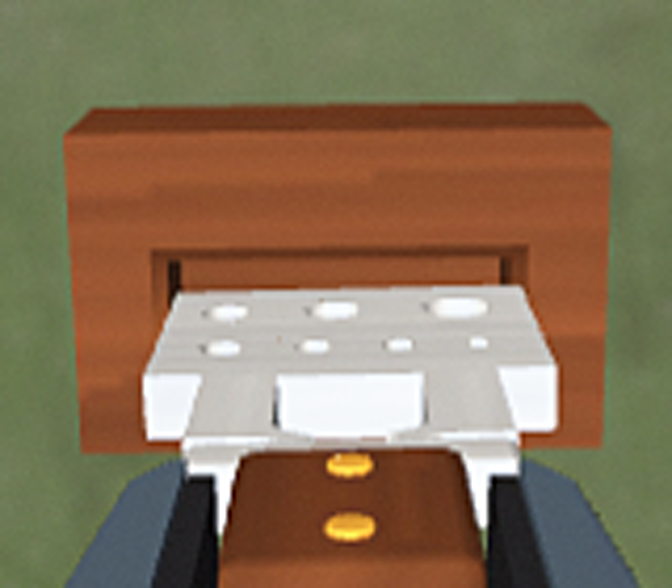

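The crop shows the block's far top edge from (66,134) to (610,128), the slot's outer bevel edge from (152,252) to (528,246), and the gauge's bottom edge from (178,293) to (525,287).

```bash
cat > k3.py <<'E'
from h import *
c=np.load('w6.npy',allow_pickle=True).item(); Ti=np.linalg.inv(c['T']@np.linalg.inv(c['hand_eye']))
px=lambda L:[(240+a/4.2,150+b/4.2) for a,b in L]
def tool(L): return (onplane(c,px(L),2,.040)@Ti[:3,:3].T+Ti[:3,3]).round(4)[:,:2].tolist()
print('far edge',tool([(66,134),(338,131),(610,128)])); print('near corners-ish',tool([(80,452),(604,446)]))
print('slot bevel far',tool([(152,252),(340,249),(528,246)]),'sides at b=270',tool([(153,275),(172,275),(503,275),(527,275)]))
o,d=rays(c,px([(178,293),(350,290),(525,287)])); o=Ti[:3,:3]@o+Ti[:3,3]; d=d@Ti[:3,:3].T; t=(.0047-o[0])/d[:,0]; print('gauge bottom',(o+d*t[:,None]).round(4).tolist())
t=(.1287-o[2])/d[:,2]; print('gauge bottom at z .1287',(o+d*t[:,None]).round(4).tolist())
E
python3 k3.py
```

```text
far edge [[0.0315, -0.0542], [0.032, -0.0025], [0.0327, 0.049]]
near corners-ish [[-0.0323, -0.0543], [-0.031, 0.0506]]
slot bevel far [[0.0086, -0.0385], [0.0092, -0.0022], [0.0098, 0.0341]] sides at b=270 [[0.004, -0.0385], [0.004, -0.0348], [0.004, 0.0294], [0.004, 0.0341]]
gauge bottom [[0.0047, -0.0318, 0.1252], [0.0047, -0.0002, 0.1276], [0.0047, 0.0324, 0.1301]]
gauge bottom at z .1287 [[0.0038, -0.0322, 0.1287], [0.0044, -0.0002, 0.1287], [0.005, 0.0322, 0.1287]]
```

The block's centre in the tool frame is about (0.0002, −0.0022) and the gauge's bottom is about (−0.0005, −0.0004). I apply a small correction and lower.

```bash
python3 -m crank '{"deltas":[[0,-0.0016,0,0.002,0.005,0.005,0],[0,0,0.006,0,0,0,0],[0,0,0.005,0,0,0,0],[0,0,0,0,0,0,0],[0,0,0,0,0,0,0]]}'; python3 -m crank '{"deltas":[[0,0,0.003,0,0,0,0],[0,0,0.002,0,0,0,0],[0,0,0,0,0,0,0]]}'; python3 -m crank '{"deltas":[[0,0,0.003,0,0,0,0],[0,0,0.002,0,0,0,0],[0,0,0,0,0,0,0]]}'; python3 go.py .461 -.207 .1407 80.4 0
```

```text
t: 21.55
position: [0.4613, -0.2052, 0.1711]
orientation: [-0.001, 0.77, 0.638, -0.0]
wrist_force: [0.4, -0.7, -2.2]
width: 0.318
finger_force: 30.0
t: 21.85
position: [0.4612, -0.2051, 0.1661]
orientation: [-0.001, 0.77, 0.638, -0.0]
wrist_force: [-0.8, 0.5, -3.0]
width: 0.32
finger_force: 30.0
t: 22.15
position: [0.4612, -0.2051, 0.161]
orientation: [-0.001, 0.77, 0.638, -0.0]
wrist_force: [0.6, -0.3, -3.3]
width: 0.321
finger_force: 30.0
t 22.15 pos [ 0.4612 -0.2051  0.161 ] F [ 0.62 -0.34 -3.32] ff 29.99679744243622 w 0.321
shift tool [-0.0019  0.0002  0.0203] rot [-0.0018 -0.0005 -0.0188] j [-0.44  0.25  1.8  -0.    1.1  -0.25]
```

It is 8 mm into the slot with no contact, so I carry on.

```bash
python3 -m crank '{"deltas":[[0,0,0.003,0,0,0,0],[0,0,0.003,0,0,0,0],[0,0,0,0,0,0,0]]}'; python3 -m crank '{"deltas":[[0,0,0.003,0,0,0,0],[0,0,0.003,0,0,0,0],[0,0,0.003,0,0,0,0],[0,0,0,0,0,0,0]]}'; python3 -m crank '{"deltas":[[0,0,0.002,0,0,0,0],[0,0,0.001,0,0,0,0],[0,0,0,0,0,0,0]]}'; python3 go.py .461 -.207 .1407 80.4 0
```

```text
t: 22.45
position: [0.4611, -0.2051, 0.1549]
orientation: [-0.001, 0.77, 0.638, -0.0]
wrist_force: [0.5, -0.7, -3.2]
width: 0.321
finger_force: 30.0
t: 22.85
position: [0.4611, -0.2051, 0.1459]
orientation: [-0.001, 0.77, 0.638, -0.0]
wrist_force: [0.3, -1.0, -2.8]
width: 0.32
finger_force: 30.0
t: 23.15
position: [0.4613, -0.2052, 0.1433]
orientation: [-0.001, 0.77, 0.638, -0.0]
wrist_force: [-0.5, 0.1, -2.2]
width: 0.322
finger_force: 30.0
t 23.15 pos [ 0.4613 -0.2052  0.1433] F [-0.51  0.13 -2.15] ff 29.99683678150177 w 0.322
shift tool [-0.0018  0.      0.0026] rot [-0.0013 -0.0004 -0.0189] j [-0.44  0.27  1.82  0.    1.05 -0.25]
```

```bash
for i in 1; do python3 -m crank '{"deltas":[[0,0,0.001,0,0,0,0],[0,0,0,0,0,0,0]]}'; done | grep -E 'pos|force'; python3 -m crank '{"deltas":[[0,0,0.0005,0,0,0,0],[0,0,0,0,0,0,0]]}'| grep -E 'pos|force'; python3 -m crank '{"deltas":[[0,0,0.0005,0,0,0,0],[0,0,0,0,0,0,0]]}'| grep -E 'pos|force'; python3 -m crank '{"deltas":[[0,0,0.0003,0,0,0,0],[0,0,0,0,0,0,0]]}'| grep -E 'pos|force'
```

```text
position: [0.4614, -0.2052, 0.1424]
wrist_force: [0.5, -0.4, -3.6]
finger_force: 30.0
position: [0.4615, -0.2053, 0.1423]
wrist_force: [-0.2, 0.5, -0.1]
finger_force: 30.0
position: [0.4615, -0.2054, 0.1422]
wrist_force: [-1.4, 0.8, 5.7]
finger_force: 30.0
position: [0.4616, -0.2055, 0.1422]
wrist_force: [-2.2, -0.1, 7.3]
finger_force: 30.0
```

Contact at TCP z = 0.1422, which puts the gauge's bottom at ≈ 0.012: the slot floor. I relieve the push, then open.

```bash
python3 -m crank '{"deltas":[[0,0,-0.0007,0,0,0,0],[0,0,0,0,0,0,0]]}'|grep force; python3 -m crank '{"deltas":[[0,0,0,0,0,0,0.36],[0,0,0,0,0,0,0.4],[0,0,0,0,0,0,0.5],[0,0,0,0,0,0,0.6],[0,0,0,0,0,0,0.7],[0,0,0,0,0,0,0.7],[0,0,0,0,0,0,0.7]]}'; python3 -m crank '{"deltas":[[0,0,-0.004,0,0,0,0.7],[0,0,-0.008,0,0,0,0.7],[0,0,-0.015,0,0,0,0.7],[0,0,-0.015,0,0,0,0.7],[0,0,-0.015,0,0,0,0.7],[0,0,-0.02,0,0,0,0.7],[0,0,-0.02,0,0,0,0.7],[0,0,-0.02,0,0,0,0.7],[0,0,0,0,0,0,0.7]]}'
python3 - <<'E'
from h import *
s=robot.state(); c=cap('side'); d=cap('wrist'); np.save('w7.npy',d,allow_pickle=True)
a=cv2.resize(c['pixels'][260:400,320:460],(400,400),interpolation=cv2.INTER_CUBIC); cv2.imwrite('pics/f.png',np.hstack([a,cv2.resize(d['pixels'],(400,300))[:, :] if 0 else cv2.resize(d['pixels'][:,100:580],(400,400))])[:,:,::-1])
for n,k in(('side',c),('wrist',d),('scene',cap('scene'))):
    P,uv=cloud(k); h=cv2.cvtColor(k['pixels'],cv2.COLOR_RGB2HSV)[uv[:,1],uv[:,0]].astype(int); r=np.linalg.norm(P[:,:2]-[.461,-.207],axis=1)
    g=(h[:,0]<15)&(h[:,1]>110)&(r<.03)&(P[:,2]>.10); w=(h[:,1]<60)&(r<.04)&(P[:,2]>.04)&(P[:,2]<.11)
    print(n,'grip z',np.percentile(P[g][:,2],[1,50,99]).round(4),P[g].mean(0).round(4),'plate z',np.percentile(P[w][:,2],[1,99]).round(4))
E
```

```text
wrist_force: [-1.0, 0.3, 4.8]
finger_force: 30.0
t: 24.85
position: [0.4614, -0.2053, 0.1418]
orientation: [-0.0, 0.77, 0.638, -0.0]
wrist_force: [-1.0, 0.6, -1.2]
width: 0.7
finger_force: 0.0
t: 25.75
position: [0.4631, -0.206, 0.2622]
orientation: [0.003, 0.77, 0.638, 0.001]
wrist_force: [0.7, 0.2, 0.8]
width: 0.7
finger_force: 0.0
side grip z [0.1126 0.1364 0.1525] [ 0.4574 -0.2102  0.1356] plate z [0.0407 0.1094]
wrist grip z [0.117  0.1494 0.1515] [ 0.461  -0.2024  0.1458] plate z [0.0406 0.1099]
scene grip z [0.1153 0.144  0.1524] [ 0.457  -0.2094  0.1396] plate z [0.0405 0.1095]
```

View pics/f.png

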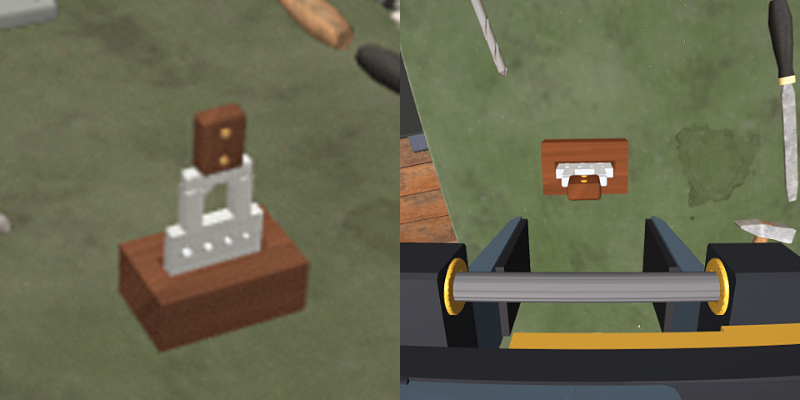

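The gauge stands upright in the slot. Its top is at ≈ 0.150–0.151 m against an expected 0.150, so it is fully home, and the gripper is clear.

```bash
python3 -c "
from rig import hand_in
print(hand_in())"
```

```text
the job is handed in; nothing more can be done
None
```

The gauge came off the hook over the barb with the measured push on the nose staying at about 3 N, and it now stands upright and fully home in the block's slot, released, with the gripper clear and the job handed in at about 26 s.

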